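# Shut down the wafer press: scraper in its ring, lid closed

### The job

Close down the wafer press for the day. Take the red-headed plate scraper out of the white tool block and drop it handle-first down through the steel ring of the ring holder, so that it hangs upright with its collar resting on the ring, and let go; then lower the open lid of the press until it is fully shut, without slamming it. Leave the brush and the turner standing in the block and do not disturb the bottle, bowl, pot or jar.

Things in the scene. Friction and masses are not known exactly. Their poses are not given: they have to be found in the camera images.
- scraper: Plate scraper, 0.26 kg, 177 mm tall, upright, handle down in one well of the block. Origin: centre of the handle's lower end; z up the tool, x along the blade's width (roughly along the row of wells). From z = 0: walnut handle 24 mm thick, 110 long; steel collar 46 mm wide, z 110-122; red head block 60 (x) x 18 (y) mm, z 122-162; steel blade 80 (x) x 6 (y) mm, z 159-177.
- scraper_collar (a point): Centre of the underside of the scraper's collar, 110 mm above the handle's lower end. Same axes as the scraper.
- scraper_grip (a point): Point on the scraper's axis in the red head block, 22 mm above the top of the collar and 144 mm above the handle's lower end; the block is 18 mm thick here along the scraper's y.
- ring_top (a point): Centre of the upper rim of the ring holder's fixed steel ring, 134 mm above the bench. Ring axis vertical, inner diameter 33 mm, outer 54, 12 high, free below to a 10 mm base plate. Carried by a post 16 mm thick, 68 mm away along this point's +x, no higher than the rim.
- block: White plastic tool block fixed to the bench, 300 (x) x 70 (y) x 70 mm high. Origin: centre of its underside. Three round wells 33 mm wide and 60 mm deep (floor 10 mm above the bench) in a row along its x at -100, 0 and +100 mm, each holding one tool.
- brush: Wooden-handled round brush with pale bristles, 158 mm tall, up to 48 mm wide, standing handle-down in another well. Origin: lower end of its handle, z up. Leave it there.
- turner: Black-handled slotted steel turner, 169 mm tall, blade 56 mm wide, standing handle-down in another well. Origin: lower end of its handle, z up. Leave it there.
- lid (a joint): Hinge angle of the press lid, rad: 0 fully shut (lid level), grows as it opens, up to 1.5 (nearly upright). It starts at 0.8 to 1.15. The hinge is stiff: the lid stays at any angle where it is left; it takes some 5 to 10 N at the handle to move it.
- lid_hinge (a point): Middle of the lid's hinge axis, on the press's far side, 80 mm above the bench; turns with the lid. y: along the hinge axis; -x: from the hinge through the lid to the handle (towards the robot when shut, up when open); z: square to the lid, out of its outer (upper) face.
- lid_grip (a point): Middle of the lid's walnut handle, 262 mm along -x and 6 mm along +z from the hinge point (same axes): a round bar 26 mm thick, 75 long, along x, straight out from the lid's free edge. The lid is a plate 200 x 210 x 24 mm, 15 to 215 mm from the hinge, over a fixed press block 200 x 210 mm, 72 high.
- oil: Pale yellow bottle, 64 mm diameter, 190 mm tall, origin under its centre. Bystander at the far side.
- bowl: Steel bowl, 120 mm wide, 55 mm tall, origin under its centre. Bystander at the far side.
- pot: Steel pot, 110 mm wide, 85 mm tall, origin under its centre. Bystander at the left.
- jar: Amber jar with a white cap, 80 mm diameter, 110 mm tall, origin under its centre. Bystander at the left.

How it is judged (in metres and radians):
On the way, in this order (a step that is already met when the one before it is completed fails the run):
1. the scraper hangs upright in the ring, its collar on the rim, let go, while the lid is still open (z of scraper_collar in the frame of ring_top between -0.004 and 0.004 m and horizontal distance between scraper_collar and ring_top below 0.009 m and angle between scraper's own z axis and vertical below 0.12 rad and contact force between scraper and the fingers below 0.1 N and value of joint lid above 0.5 rad), for 0.3 s.
2. the lid is fully shut (value of joint lid below 0.04 rad), for 0.2 s.
At the end, for the whole second after the job is handed in: Scraper hanging in the ring, released and at rest: collar within 4 mm of the rim in height and 9 mm of its centre, tilt under 0.12 rad. Lid below 0.04 rad. Brush and turner within 30 mm of their starts, tilt under 0.35 rad; bottle, bowl, pot, jar within 40 mm of theirs (z of scraper_collar in the frame of ring_top between -0.004 and 0.004 m and horizontal distance between scraper_collar and ring_top below 0.009 m and angle between scraper's own z axis and vertical below 0.12 rad and contact force between scraper and the fingers below 0.1 N and linear speed of scraper below 0.02 m/s and value of joint lid below 0.04 rad and distance of each of brush, turner from where it was at the start of the episode below 0.03 m and angle between each of brush, turner's own z axis and vertical below 0.35 rad and distance of each of oil, bowl, pot, jar from where it was at the start of the episode below 0.04 m); the robot touches nothing.
It fails at once if the lid is slammed (closing faster than 2.5 rad/s) (velocity of joint lid below -2.5 rad/s).
It fails at once if the brush or the turner is taken out of its well or knocked (moved more than 30 mm) (distance of any of brush, turner from where it was at the start of the episode above 0.03 m).
It fails at once if the bottle, bowl, pot or jar is moved more than 40 mm (distance of any of oil, bowl, pot, jar from where it was at the start of the episode above 0.04 m).
It also fails if it takes over 64 s, if anything falls off the work surface, if the arm or the gripper's body presses on something with over 40 N, if the wrist force passes 120 N, or if a joint passes its speed limit or range.

### The arm

A 6-joint arm with a two-finger parallel gripper is mounted at the origin on the work surface. World frame = base frame: x ahead of the robot, y to its left, z up, the work surface at z = 0. Lengths are in mm, angles in rad, forces in N, time in s.
With the tool pointing down it reaches from about 325 to 1000 mm from the base axis. Payload 5.1 kg.
Tool frame: the origin (TCP) lies midway between the tips of the shut fingers; the grasp point (between the pads) lies 19 mm behind it (ctrl.grasp_offset is the distance from the TCP to the grasp point, in mm); z points along the fingers, y is the line along which they close (so a half turn about z gives the same grasp; the last joint's range is limited). The gripper opens to 85 mm and grips with 20 to 120 N. Pads are 22 mm wide; open, the fingers measure 114 mm over their backs; the gripper's body (76 mm by 85 mm) begins 54 mm behind the grasp point. The pads swing forward as they close: fully open they stand 13 mm farther back than shut.
Start: joints at [1.092, 0.124, 1.65, -0, 1.367, -0.083], TCP at [250.624, 599.727, 231.322] pointing down, gripper open.
Joint ranges: [-2.61, 2.61], [-1.02, 2.33], [0.03, 2.71], [-1.35, 4.49], [0.32, 2.68], [-2.91, 2.91]. Speed limits (rad/s): [2.57, 2.57, 3.14, 3.14, 3.14, 3.14].

### API

Orientations are given as a rotation vector (axis times angle).
In Python, from workcell import ctrl gives the robot as it stands. The module is installed in compiled form; this text tells all that it offers.
- The arm moves only by the tool drive_tool, never from a script. Its argument "moves" is a list that holds one entry, the list of rows, each a list of 4 numbers: the shift along the tool's x, y, z in m, then the turn about the tool's z in rad. In form: [[[tx, ty, tz, roll], ...]]. A call has 1 to 20 rows; each row shifts and turns the commanded pose from where the row before left it, along the tool's axes as they then stand; what a row does not reach is not made up. A row lasts 1/10 s, in which the tool goes at most 50 mm and 8.59 degrees, less where a joint would pass 70% of its speed; a pose out of reach is approached as far as the arm can. A call is refused whole if a number of a shift passes 0.05 or a number of a turn 0.15, either way. A call with a gripper value outside its range is refused whole. "jaw" is the finger opening in m, from 0 to 0.0854, set as the call begins (left out, the last holds). The fingers move at their own pace and stop on an object; "newtons" is the grip in N (left out, the last holds). Time passes only in rows, so rows that do not move let the fingers close. It gives the time, the measured TCP pose, the force, the opening and the grip force at its end, in the units of the state.
- ctrl.sense(): the state, without advancing time (a new reading comes with each control period).
- ctrl.get_image(name): name is "scene" or "top" or "wrist"; returns (picture, depth): 400x640x3 uint8, blue, green, red; 400x640 float32, mm along the optical axis (not along the pixel's ray), 0 where there is no reading.
- ctrl.camera_info(name): a dict with "fx", "fy", "cx", "cy" (pixels), "R" (3x3) and "t" (3): a world point X has camera coordinates R X + t; the wrist camera has in their place "hand_eye" (4x4, takes a point from camera to tool coordinates, whose origin is the TCP and whose axes are the flange's). Camera axes: x right, y down, z forward; pixel columns grow to the right and rows downward; lengths in mm; the calibration is good to about 2 mm. A picture is of the moment at which its call begins: read the wrist's pose just before it. camera_info takes no time and is no camera call.
- ctrl.sign_off(): hands the job in; it is judged then, once.
Trained networks look in the newest picture that a camera, given by its name, has taken for a name from the list of things; names that differ only in an ending like _2 or _b are one class to them, and where a whole thing is asked for, a point or a joint stands for the part that bears it (a point fixed in the world has none). Each returns a list of dicts, best first, with "conf" (0 to 1); they miss things now and then, are a little off and sometimes report something else, mostly with a low value. They report only what shows in the picture. A call takes as long as a camera call.
- ctrl.boxes_of(camera, query): "centre" ([x, y, z] in mm, in world coordinates, good to about 4 mm: the middle of the surface that is visible of it).
- ctrl.landmark_of(camera, query): "centre" ([x, y, z] in mm, in world coordinates, good to about 4 mm: a listed point, or the origin of a listed thing).
The state is a dict: "t": time; "joint_positions": joint angles; "dq": joint speeds; "joint_torque": joint torques, N m; "position": TCP position; "ee_rot": TCP orientation; "wrist_force": force on the tool from outside, world axes, zero at the start; "wrist_torque": the same for the moment, N m; "opening": opening from 0.0 (shut) to 1.0 (fully open); "finger_force": force on a finger pad.
Only numpy, scipy, OpenCV 4.12 (cv2) and the standard library are available. Lean on these libraries where they do the work, as an engineer would, in place of code of your own. Each camera call takes 0.05 s, during which the arm holds its last target. There are 200 camera calls.

## Working session

There is one attempt and no reset: what is moved stays moved. The work goes in short steps, Python scripts to look and compute and a tool call to move; the robot and the scene stay as the last step left them, time stands still between calls to the robot, and variables do not carry over. Pictures are saved under pics/ and viewed, at most 10 in all, crops included, and the job is handed in when it is done.

Besides the shell and the picture viewer there is one more tool, called after "Emit:" as a command line: name --argument value ..., lists and objects as JSON in quotes. drive_tool: Moves the arm, as the interface text tells. Its arguments: {"type":"object","properties":{"moves":{"type":"array"},"jaw":{"type":"number"},"newtons":{"type":"number"}},"required":["moves"]}

```bash
mkdir -p pics
python3 - <<'E'
from workcell import ctrl
import cv2,numpy as np
for c in("scene","top"):
    p,d=ctrl.get_image(c); cv2.imwrite(f"pics/{c}0.png",p)
    i=ctrl.camera_info(c); print(c,np.round(-np.array(i["R"]).T@np.array(i["t"])))
    for q in("scraper","scraper_collar","scraper_grip","ring_top","block","brush","turner","lid_hinge","lid_grip","oil","bowl","pot","jar"):
        print(q,[(np.round(r["centre"]).tolist(),round(r["conf"],2)) for r in ctrl.landmark_of(c,q)[:2]])
s=ctrl.sense();print({k:np.round(v,3).tolist() for k,v in s.items()})
E
```

```text
scene [1104. -554.  791.]
scraper [([407.0, -295.0, 5.0], 0.68)]
scraper_collar [([405.0, -299.0, 122.0], 0.57)]
scraper_grip [([406.0, -298.0, 153.0], 0.86)]
ring_top []
block [([507.0, -296.0, 2.0], 0.97)]
brush [([504.0, -294.0, 11.0], 0.82), ([564.0, 211.0, 302.0], 0.63)]
turner [([601.0, -293.0, 9.0], 0.8)]
lid_hinge [([700.0, 212.0, 82.0], 0.88)]
lid_grip [([562.0, 208.0, 302.0], 0.83)]
oil [([404.0, -297.0, 120.0], 0.68), ([505.0, -294.0, 13.0], 0.44)]
bowl [([786.0, -125.0, 3.0], 0.63)]
pot []
jar [([608.0, 501.0, 3.0], 0.82), ([405.0, -294.0, 5.0], 0.56)]
top [ 422.   82. 1234.]
scraper [([411.0, -298.0, 8.0], 0.86)]
scraper_collar [([406.0, -298.0, 119.0], 0.84)]
scraper_grip [([407.0, -292.0, 152.0], 0.8)]
ring_top [([532.0, -108.0, 138.0], 0.85)]
block [([500.0, -297.0, 4.0], 0.58)]
brush [([507.0, -297.0, 7.0], 0.59)]
turner [([602.0, -298.0, 11.0], 0.47), ([507.0, -298.0, 10.0], 0.45)]
lid_hinge [([701.0, 217.0, 79.0], 0.69), ([501.0, -294.0, 2.0], 0.16)]
lid_grip [([561.0, 209.0, 302.0], 0.68)]
oil [([726.0, -26.0, 2.0], 0.96)]
bowl [([789.0, -123.0, -1.0], 0.84)]
pot [([443.0, 522.0, 1.0], 0.58)]
jar [([608.0, 501.0, -1.0], 0.75)]
{'t': 1.4, 'joint_positions': [1.092, 0.124, 1.65, -0.0, 1.368, -0.083], 'dq': [-0.0, -0.001, -0.001, 0.0, -0.001, -0.0], 'joint_torque': [0.001, -42.358, -36.575, -0.0, 0.0, -0.0], 'position': [250.655, 599.723, 231.33], 'ee_rot': [0.618, 3.08, -0.0], 'wrist_force': [0.221, -0.498, 0.199], 'wrist_torque': [0.012, 0.016, 0.045], 'finger_force': 0.0, 'opening': 1.003}
```

View pics/scene0.png

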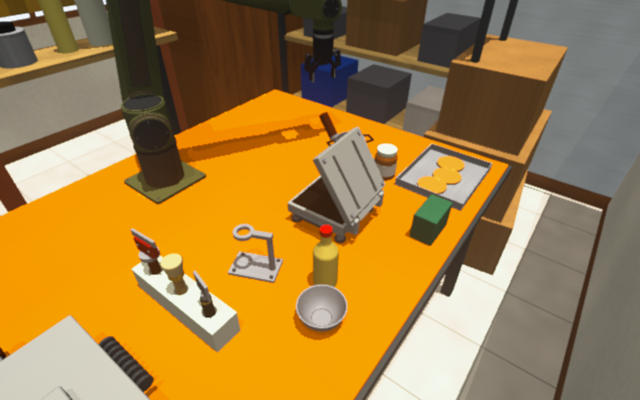

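View pics/top0.png

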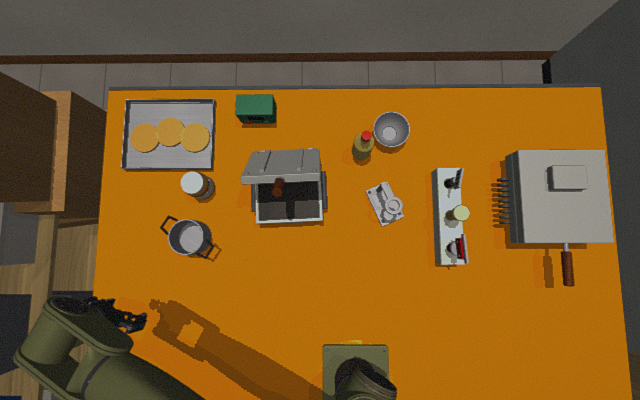

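The scene view shows the block with the scraper at (148,245), nearest the robot, then the brush and the turner. The ring is at (243,232), and the open lid is at (350,170) with its handle at (332,125). In the top view the ring is at (392,206) and the scraper at (457,247). Next I'll measure the scraper's yaw, the ring centre and the lid from depth.

```bash
cat > h.py <<'E'
from workcell import ctrl
import cv2,numpy as np
from scipy.spatial.transform import Rotation as Ro
def cloud(c):
    s=ctrl.sense(); p,d=ctrl.get_image(c); i=ctrl.camera_info(c)
    v,u=np.indices(d.shape); P=np.stack([(u-i["cx"])/i["fx"]*d,(v-i["cy"])/i["fy"]*d,d],-1)
    if c=="wrist":
        H=np.array(i["hand_eye"]); R=Ro.from_rotvec(s["ee_rot"]).as_matrix()
        P=(P@H[:3,:3].T+H[:3,3])@R.T+np.array(s["position"])
    else: P=(P-np.array(i["t"]))@np.array(i["R"])
    P[d==0]=np.nan
    return p,P
def sel(P,lo,hi,m=None):
    k=np.all((P>lo)&(P<hi),-1)
    return k if m is None else k&m
def rect(Q):
    r=cv2.minAreaRect(Q[:,:2].astype(np.float32)); return np.round(r[0],1),np.round(r[1],1),round(r[2],1)
E
python3 - <<'E'
from h import *
for c in("top","scene"):
    p,P=cloud(c); b,g,r=[p[...,i].astype(int) for i in range(3)]
    red=(r>1.8*g)&(r>1.8*b)
    Q=P[sel(P,[360,-350,125],[450,-250,200],red)]; print(c,"red",len(Q),rect(Q),np.percentile(Q[:,2],[5,50,95]).round())
    Q=P[sel(P,[360,-350,174],[450,-250,200])]
    if len(Q)>3: print("blade",len(Q),rect(Q),np.median(Q[:,2]))
    Q=P[sel(P,[480,-190,122],[640,-30,145])]; print("ring",len(Q),rect(Q),Q.mean(0),Q.min(0),Q.max(0))
    k=Q[np.hypot(Q[:,0]-532,Q[:,1]+108)<38]
    if len(k)>5: print("ringcirc",cv2.minEnclosingCircle(k[:,:2].astype(np.float32)))
    k=Q[np.hypot(Q[:,0]-532,Q[:,1]+108)>45]; print("post",k.mean(0))
    Q=P[sel(P,[360,-400,65],[660,-200,74])]; print("block",rect(Q))
    Q=P[sel(P,[500,100,230],[720,330,400])]; print("lid",len(Q),Q.min(0).round(),Q.max(0).round())
E
```

```text
top red 103 (array([ 406.5, -289.4]), array([55.8,  7.9]), 4.4) [144. 168. 172.]
blade 110 (array([ 407. , -294.6]), array([77. , 11.8]), 5.2) 184.45449341138107
ring 272 (array([ 555.4, -106.4]), array([100.9,  52.4]), 9.8) [ 548.84863564 -102.27297059  132.3723032 ] [ 505.01756911 -136.05555369  122.83838807] [603.17168533 -72.51665324 139.66539434]
ringcirc ((537.2632446289062, -106.98786163330078), 32.50651550292969)
post [586.97306953 -84.94028493 132.27640969]
block (array([ 507.6, -295.5]), array([295.4,  71.9]), 0.3)
lid 1301 [534. 106. 230.] [640. 314. 342.]
scene red 242 (array([ 407.4, -303.7]), array([62.4, 16.8]), 14.6) [138. 160. 174.]
blade 160 (array([ 405.6, -299.3]), array([81.8, 11.2]), 3.4) 185.90196476369948
ring 399 (array([ 555.1, -108.6]), array([101. ,  53.2]), 8.9) [ 551.56028756 -105.80917104  132.46614951] [ 504.28718986 -138.75345283  122.5260364 ] [602.77571154 -75.25419728 138.05923534]
ringcirc ((537.0169067382812, -109.0255355834961), 33.4975471496582)
post [589.09233799 -88.71075935 132.27562673]
block (array([ 508.3, -297.5]), array([296.6,  72. ]), 0.3)
lid 1345 [535. 101. 230.] [637. 312. 341.]
```

Emit:
drive_tool --moves '[[[-0.0245,-0.0384,-0.003,0],[-0.0245,-0.0384,-0.003,0],[-0.0245,-0.0384,-0.003,0],[-0.0245,-0.0384,-0.003,0],[-0.0245,-0.0384,-0.003,0],[-0.0245,-0.0384,-0.003,0],[-0.0245,-0.0384,-0.003,0],[-0.0245,-0.0384,-0.003,0],[-0.0245,-0.0384,-0.003,0],[-0.0245,-0.0384,-0.003,0],[-0.0245,-0.0384,-0.003,0],[-0.0245,-0.0384,-0.003,0],[-0.0245,-0.0384,-0.003,0],[-0.0245,-0.0384,-0.003,0],[-0.0245,-0.0384,-0.003,0],[-0.0245,-0.0384,-0.003,0],[-0.0245,-0.0384,-0.003,0],[-0.0245,-0.0384,-0.003,0],[-0.0245,-0.0384,-0.003,0],[-0.0245,-0.0384,-0.003,0]]]'

```text
t: 3.5
position: [406.5, -299.9, 291.6]
ee_rot: [0.619, 3.079, -0.0]
wrist_force: [-0.6, 0.2, 0.9]
opening: 1.004
finger_force: 0.0
```

Emit:
drive_tool --moves '[[[0,0,0,-0.12],[0,0,0,-0.12],[0,0,0,-0.12],[0,0,0,-0.11],[0,0,0,0],[0,0,0,0]]]'

```text
t: 4.1
position: [406.6, -297.8, 291.4]
ee_rot: [-0.113, 3.139, -0.0]
wrist_force: [0.7, -0.9, 0.3]
opening: 1.003
finger_force: 0.0
```

Run:
```python
from h import *
s=ctrl.sense();R=Ro.from_rotvec(s["ee_rot"]).as_matrix();print(s["position"],R.round(3).tolist(),s["joint_positions"])
p,P=cloud("wrist");cv2.imwrite("pics/w1.png",p)
b,g,r=[p[...,i].astype(int) for i in range(3)]
red=(r>1.8*g)&(r>1.8*b)
Q=P[sel(P,[350,-360,125],[460,-240,176],red)]; print("red",len(Q),rect(Q) if len(Q) else 0,np.percentile(Q[:,2],[5,50,95]).round())
Q=P[sel(P,[350,-360,177],[460,-240,200])]; print("blade",len(Q),rect(Q) if len(Q) else 0,np.nanmedian(Q[:,2]))
for q in("scraper","scraper_grip","scraper_collar"): print(q,[(np.round(r["centre"],1).tolist(),round(r["conf"],2)) for r in ctrl.landmark_of("wrist",q)[:2]])
```

```text
[ 406.62100001 -297.78001651  291.39506078] [[-0.997, -0.072, 0.0], [-0.072, 0.997, -0.0], [-0.0, -0.0, -1.0]] [-7.38626452e-01 -2.36255573e-01  1.89508270e+00 -3.58713775e-05
  1.48264719e+00 -2.38138583e+00]
red 726 (array([ 403.9, -294.6]), array([58.6, 16.9]), 3.9) [161. 173. 174.]
blade 639 (array([ 404.9, -293.9]), array([80.8,  5.4]), 4.2) 188.0155954360436
scraper [([402.4, -295.3, 13.2], 0.9)]
scraper_grip [([404.5, -292.0, 154.4], 0.91)]
scraper_collar [([406.0, -293.1, 119.9], 0.92)]
```

View pics/w1.png

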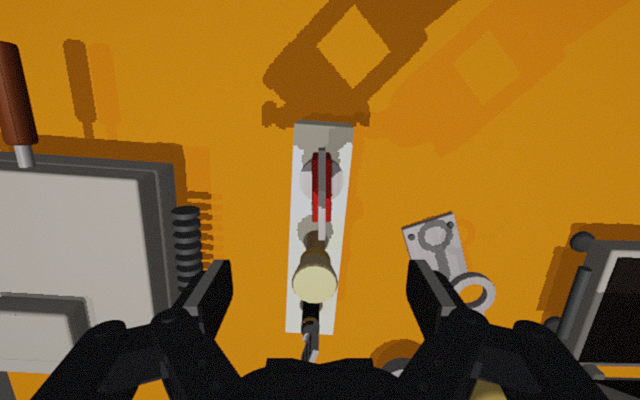

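The wrist view shows the scraper at (322,187), square to the fingers, and the ring at (473,292). All the sources agree on the scraper to within about 4 mm, so I'll centre on (404.5,-294) and descend.

Emit:
drive_tool --moves '[[[0.002,0.0035,0.03,0],[0,0,0.03,0],[0,0,0.03,0],[0,0,0.03,0],[0,0,0.02,0],[0,0,0.013,0],[0,0,0,0],[0,0,0,0]]]'

```text
t: 5.1
position: [404.8, -294.8, 139.2]
ee_rot: [-0.116, 3.139, -0.001]
wrist_force: [0.6, 0.2, 1.2]
opening: 0.999
finger_force: 0.0
```

Emit:
drive_tool --moves '[[[0,0,0,0],[0,0,0,0],[0,0,0,0],[0,0,0,0],[0,0,0,0],[0,0,0,0],[0,0,0,0],[0,0,0,0]]]' --jaw 0.0 --newtons 50

```text
t: 5.9
position: [404.6, -294.8, 138.8]
ee_rot: [-0.117, 3.139, -0.001]
wrist_force: [0.1, -0.1, 2.5]
opening: 0.199
finger_force: 50.2
```

Emit:
drive_tool --moves '[[[0,0,-0.015,0],[0,0,-0.025,0],[0,0,-0.03,0],[0,0,-0.03,0],[0,0,-0.03,0],[0,0,-0.03,0],[0,0,0,0],[0,0,0,0]]]'

```text
t: 6.7
position: [404.2, -294.2, 298.1]
ee_rot: [0.117, -3.139, -0.0]
wrist_force: [-0.3, -0.4, -2.8]
opening: 0.2
finger_force: 49.5
```

Run:
```python
from h import *
s=ctrl.sense();print(s["position"],s["opening"])
for c in("scene","top","wrist"):
    p,P=cloud(c); cv2.imwrite(f"pics/{c}2.png",p)
    for q in("scraper","scraper_collar","scraper_grip","ring_top"):
        print(c,q,[(np.round(r["centre"],1).tolist(),round(r["conf"],2)) for r in ctrl.landmark_of(c,q)[:1]])
    k=sel(P,[370,-330,170],[440,-260,268])   # handle+collar region
    z=P[k]
    for a,b in((175,195),(195,215),(215,235),(235,255)):
        w=z[(z[:,2]>a)&(z[:,2]<b)]
        if len(w)>8: print(a,len(w),w.mean(0).round(1),w.min(0).round(1),w.max(0).round(1))
    Q=P[sel(P,[495,-145,128],[568,-72,141])]
    Q=Q[np.hypot(Q[:,0]-533,Q[:,1]+108)<33]
    if len(Q)>20:
        A=np.c_[2*Q[:,:2],np.ones(len(Q))]; print("ring",len(Q),Q.mean(0).round(1),np.percentile(Q,[1,99],0).round(1).tolist())
```

```text
[ 404.22809823 -294.23176285  298.07553591] 0.20006615558593846
scene scraper [([406.5, -290.9, 165.8], 0.76)]
scene scraper_collar [([400.1, -297.1, 279.4], 0.93)]
scene scraper_grip [([406.1, -297.0, 316.1], 0.79)]
scene ring_top [([531.8, -108.1, 134.3], 0.6)]
175 79 [ 412.7 -299.5  185.4] [ 401.6 -308.4  175.3] [ 417.8 -285.9  194.9]
195 81 [ 412.6 -299.2  205.1] [ 399.6 -308.4  195.1] [ 417.5 -284.9  214.8]
215 86 [ 413.2 -299.2  225.5] [ 400.8 -308.   215.3] [ 418.4 -285.2  235. ]
235 86 [ 412.8 -299.6  244.9] [ 400.7 -307.9  235.7] [ 418.8 -286.1  254.7]
ring 228 [ 535.4 -112.7  133.7] [[506.3, -138.4, 128.2], [564.5, -87.9, 137.4]]
top scraper [([407.4, -294.1, 164.2], 0.82)]
top scraper_collar [([404.1, -298.8, 274.1], 0.74)]
top scraper_grip [([409.8, -289.8, 312.3], 0.6)]
top ring_top [([531.6, -108.5, 137.0], 0.83)]
175 22 [ 405.1 -284.2  186.4] [ 395.8 -287.4  175.4] [ 415.  -281.5  194.8]
195 21 [ 404.9 -285.3  206.6] [ 393.5 -292.   196.2] [ 415.1 -281.2  214.8]
215 20 [ 406.1 -285.   225. ] [ 394.  -290.8  216. ] [ 415.3 -282.2  233.1]
ring 181 [ 534.3 -108.9  133. ] [[507.8, -134.8, 128.9], [564.2, -85.0, 137.6]]
wrist scraper [([402.0, -293.4, 173.8], 0.63)]
wrist scraper_collar []
wrist scraper_grip [([402.8, -291.8, 313.1], 0.74)]
wrist ring_top [([535.1, -107.9, 130.9], 0.85)]
175 153 [ 394.6 -293.7  185.2] [ 392.1 -304.9  175.2] [ 402.3 -281.5  195. ]
195 193 [ 394.6 -293.8  205.2] [ 392.  -304.9  195. ] [ 402.9 -281.5  215. ]
215 226 [ 394.1 -293.9  225.1] [ 392.1 -304.9  215.1] [ 402.9 -281.5  235. ]
235 50 [ 392.9 -294.1  238.4] [ 392.1 -300.9  235.2] [ 394.9 -287.4  242.5]
ring 1210 [ 530.4 -108.7  134.2] [[503.6, -134.4, 128.3], [562.7, -83.6, 136.7]]
```

Emit:
drive_tool --moves '[[[-0.01,0.012,-0.003,0],[-0.02,0.025,0,0],[-0.02,0.025,0,0],[-0.02,0.025,0,0],[-0.02,0.025,0,0],[-0.02,0.025,0,0],[-0.02,0.025,0,0],[-0.0118,0.0141,0,0],[0,0,0,0],[0,0,0,0],[0,0,0,0]]]'

```text
t: 8.55
position: [532.4, -109.0, 301.3]
ee_rot: [0.115, -3.139, 0.0]
wrist_force: [-0.5, -0.1, -2.2]
opening: 0.202
finger_force: 49.4
```

```bash
cat > ring.py <<'E'
from h import *
from scipy.optimize import least_squares
s=ctrl.sense();T=np.array(s["position"]);print(T.round(1))
for c in("scene","top","wrist"):
    p,P=cloud(c); cv2.imwrite(f"pics/{c}3.png",p)
    for q in("ring_top","scraper_collar"): print(c,q,[(np.round(r["centre"],1).tolist(),round(r["conf"],2)) for r in ctrl.landmark_of(c,q)[:1]])
    Q=P[sel(P,[495,-145,129],[568,-72,140])]
    h=Q[np.hypot(Q[:,0]-532,Q[:,1]+108)<31]
    f=lambda v,Q:np.maximum(np.hypot(Q[:,0]-v[0],Q[:,1]-v[1])-27,0)+np.maximum(16.5-np.hypot(Q[:,0]-v[0],Q[:,1]-v[1]),0)
    for k in range(3):
        r=least_squares(f,[532,-108] if k==0 else r.x,args=(h,),loss="soft_l1",diff_step=1e-3)
        Q2=Q[(np.hypot(*(Q[:,:2]-r.x).T)<31)&(np.hypot(*(Q[:,:2]-r.x).T)>13)]; h=Q2
    print("ring",len(h),r.x.round(1),h[:,2].mean().round(1),r.cost.round(1))
    z=P[sel(P,[T[0]-35,T[1]-35,T[2]-122],[T[0]+35,T[1]+35,T[2]-45])]
    if len(z)>8: print("handle",len(z),np.percentile(z,[2,98],0).round(1).tolist())
E
python3 ring.py
```

```text
[ 532.4 -109.   301.3]
scene ring_top [([527.7, -106.5, 137.9], 0.73)]
scene scraper_collar [([531.3, -112.0, 280.0], 0.64)]
ring 209 [ 533.  -111.5] 133.9 16.3
handle 259 [[527.9, -123.7, 181.0], [545.4, -103.6, 254.3]]
top ring_top [([532.6, -110.9, 132.8], 0.84)]
top scraper_collar [([536.3, -115.4, 283.2], 0.57)]
ring 46 [ 531.2 -110.7] 132.9 0.0
wrist ring_top [([533.6, -109.1, 136.7], 0.62)]
wrist scraper_collar [([503.0, -296.1, 9.8], 0.43)]
ring 1007 [ 530.6 -107.9] 134.7 10.8
handle 611 [[520.3, -118.7, 181.3], [528.6, -97.2, 243.6]]
```

Emit:
drive_tool --moves '[[[0.001,0,0.01,0],[0,0,0.012,0],[0,0,0.01,0],[0,0,0,0],[0,0,0,0]]]'

```text
t: 9.5
position: [531.5, -108.3, 268.5]
ee_rot: [0.117, -3.138, -0.001]
wrist_force: [0.6, 0.2, -2.0]
opening: 0.209
finger_force: 49.4
```

```bash
python3 ring.py; python3 -c "
import cv2
a=cv2.imread('pics/wrist3.png');b=cv2.imread('pics/scene3.png')[170:300,180:320]
cv2.imwrite('pics/c3.png',cv2.hconcat([cv2.resize(a[60:360,170:470],(400,400)),cv2.resize(b,(400,400))]))"
```

```text
[ 531.5 -108.3  268.5]
scene ring_top [([527.9, -104.8, 139.1], 0.92)]
scene scraper_collar [([530.3, -110.2, 251.0], 0.91)]
ring 168 [ 533.3 -111.4] 134.0 33.6
handle 242 [[526.5, -123.2, 148.8], [544.2, -102.7, 221.0]]
top ring_top [([529.4, -110.5, 133.6], 0.69)]
top scraper_collar [([535.8, -113.8, 251.7], 0.57)]
ring 31 [ 530.6 -111.3] 132.3 0.0
wrist ring_top [([534.4, -108.3, 132.0], 0.86)]
wrist scraper_collar [([604.5, -296.5, 11.1], 0.63)]
ring 1211 [ 530.1 -108.2] 134.6 0.5
handle 621 [[520.0, -118.4, 148.7], [528.3, -96.8, 212.2]]
```

View pics/c3.png

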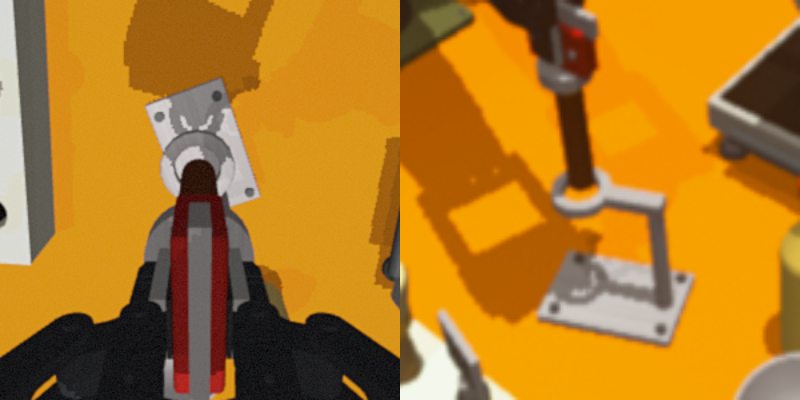

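The left crop is the wrist view, with the handle tip at (198,170) centred over the ring hole at (197,168). The right crop is the scene view, with the handle tip just above the ring. I'll lower it slowly.

Emit:
drive_tool --moves '[[[0,0,0.005,0],[0,0,0.006,0],[0,0,0.006,0],[0,0,0.006,0],[0,0,0,0]]]'

```text
t: 10.45
position: [531.0, -108.2, 244.5]
ee_rot: [0.116, -3.137, -0.001]
wrist_force: [0.2, -0.4, -2.5]
opening: 0.205
finger_force: 49.4
```

The handle is in the ring with no contact force. I'll keep lowering.

Emit:
drive_tool --moves '[[[0,0,0.012,0],[0,0,0.015,0],[0,0,0.015,0],[0,0,0.015,0],[0,0,0.015,0],[0,0,0.012,0],[0,0,0.004,0],[0,0,0,0],[0,0,0,0]]]'

```text
t: 11.35
position: [532.2, -108.6, 159.0]
ee_rot: [-0.117, 3.138, -0.001]
wrist_force: [0.6, 0.9, -2.2]
opening: 0.2
finger_force: 49.4
```

Run:
```python
from h import *
s=ctrl.sense();T=np.array(s["position"]);print(T,s["wrist_force"],s["wrist_torque"])
p,P=cloud("scene")
cv2.imwrite('pics/s4.png',cv2.resize(p[170:300,180:320],(560,520)))
z=P[sel(P,[T[0]-35,T[1]-40,50],[T[0]+35,T[1]+35,118])];print(np.percentile(z,[2,98],0).round(1).tolist())
```

```text
[ 532.23524471 -108.56123661  158.99014308] [ 0.59441436  0.85531549 -2.17037612] [0.01668547 0.00439574 0.00050373]
[[527.9, -123.5, 51.5], [545.0, -103.4, 107.7]]
```

View pics/s4.png

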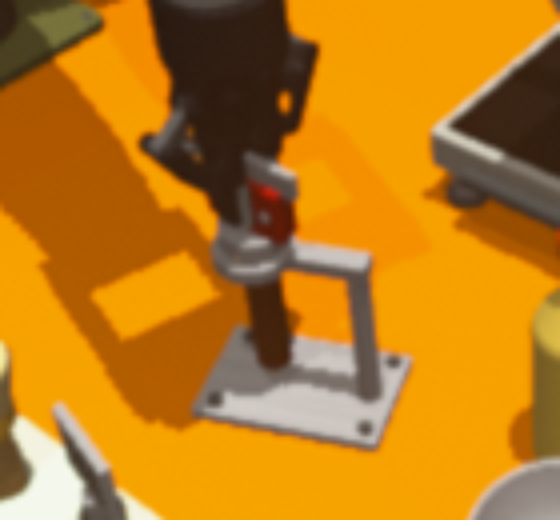

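The handle passes through the ring, and the collar at (250,260) sits just above the rim. I'll set down the last ~6 mm and check the force.

Emit:
drive_tool --moves '[[[0,0,0.002,0],[0,0,0.002,0],[0,0,0.0015,0],[0,0,0.001,0],[0,0,0,0],[0,0,0,0]]]'

```text
t: 12.0
position: [531.9, -108.5, 152.8]
ee_rot: [-0.117, 3.139, -0.0]
wrist_force: [-3.8, 1.1, 5.0]
opening: 0.203
finger_force: 50.6
```

The collar has landed on the rim (about 7 N). Releasing.

Emit:
drive_tool --moves '[[[0,0,0,0],[0,0,0,0],[0,0,0,0],[0,0,0,0],[0,0,0,0],[0,0,0,0],[0,0,0,0]]]' --jaw 0.085

```text
t: 12.7
position: [531.7, -108.4, 151.8]
ee_rot: [0.116, -3.139, -0.0]
wrist_force: [0.6, 0.8, 0.6]
opening: 0.994
finger_force: 0.0
```

Emit:
drive_tool --moves '[[[0,0,-0.015,0],[0,0,-0.03,0],[0,0,-0.04,0],[0,0,-0.05,0],[0,0,-0.05,0],[0,0,-0.04,0],[0,0,0,0]]]'

```text
t: 13.4
position: [533.7, -109.0, 387.0]
ee_rot: [-0.116, 3.125, -0.008]
wrist_force: [-0.1, 0.5, 0.1]
opening: 0.996
finger_force: 0.0
```

Run:
```python
from h import *
for c in("scene","wrist","top"):
    p,P=cloud(c)
    for q in("scraper_collar","scraper","scraper_grip","ring_top","lid_grip","lid_hinge"): print(c,q,[(np.round(r["centre"],1).tolist(),round(r["conf"],2)) for r in ctrl.landmark_of(c,q)[:1]])
    Q=P[sel(P,[480,-160,192],[590,-60,206])]
    if len(Q)>5: print("blade",len(Q),rect(Q),np.median(Q[:,2]))
    if c=="scene": cv2.imwrite('pics/s5.png',cv2.resize(p[90:300,180:420],(720,630))[:600])
print(ctrl.sense()["joint_positions"])
```

```text
scene scraper_collar [([532.5, -111.1, 131.8], 0.69)]
scene scraper [([530.2, -106.7, 19.7], 0.95)]
scene scraper_grip [([534.8, -110.3, 167.4], 0.8)]
scene ring_top [([527.0, -106.6, 137.7], 0.67)]
scene lid_grip [([562.8, 209.0, 300.6], 0.89)]
scene lid_hinge [([701.5, 214.2, 81.0], 0.72)]
blade 131 (array([ 533.4, -110.9]), array([80.3,  8.7]), 4.2) 200.18987896425952
wrist scraper_collar [([531.9, -105.0, 132.0], 0.96)]
wrist scraper [([533.8, -107.0, 26.6], 0.87)]
wrist scraper_grip [([533.7, -108.1, 166.6], 0.76)]
wrist ring_top [([534.6, -106.8, 133.7], 0.74)]
wrist lid_grip []
wrist lid_hinge []
blade 397 (array([ 532.2, -107.1]), array([80. ,  5.3]), 4.4) 202.05496035625916
top scraper_collar [([535.1, -112.9, 132.0], 0.55)]
top scraper [([534.4, -107.4, 21.4], 0.74)]
top scraper_grip [([531.5, -106.5, 166.4], 0.65)]
top ring_top [([530.3, -108.4, 132.0], 0.59)]
top lid_grip [([563.5, 207.2, 301.1], 0.87)]
top lid_hinge [([701.2, 218.1, 78.6], 0.97)]
blade 27 (array([ 537.3, -108.8]), array([47. ,  6.3]), 4.9) 199.35531268104668
[-3.00032869e-01 -1.64967962e-01  1.69451982e+00 -4.29332490e-05
  1.61194247e+00 -1.94505582e+00]
```

View pics/s5.png

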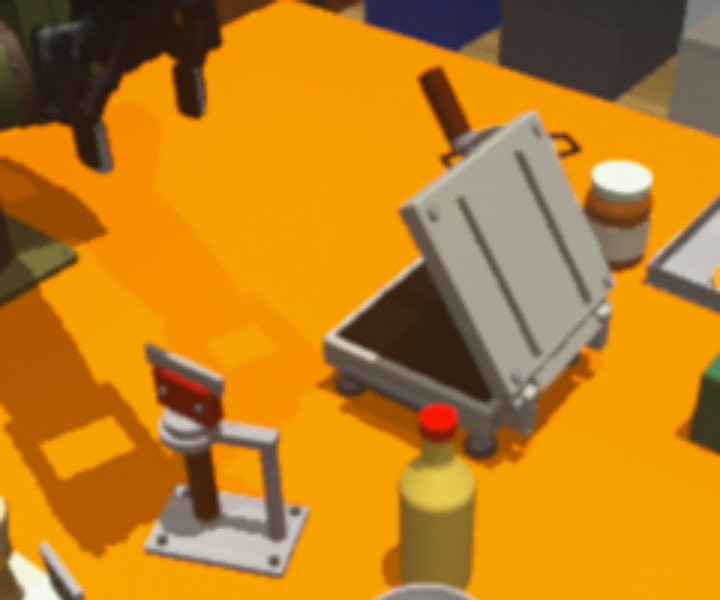

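Step 1 is done: the scraper hangs upright in the ring (picture 190,430) and the lid is still open (500,230). Next I'll shut the fingers and go behind the lid's outer face, clear of it.

Emit:
drive_tool --moves '[[[-0.02,0.0388,0,0],[-0.02,0.0388,0,0],[-0.02,0.0388,0,0],[-0.02,0.0388,0,0],[-0.02,0.0388,0,0],[-0.02,0.0388,0,0],[-0.02,0.0388,0,0],[-0.02,0.0388,0,0],[0,0,0,0],[0,0,0,0]]]' --jaw 0.0

```text
t: 15.45
position: [668.4, 213.9, 375.9]
ee_rot: [0.119, -3.138, 0.001]
wrist_force: [-0.3, -0.3, 0.8]
opening: 0.004
finger_force: 0.0
```

Emit:
drive_tool --moves '[[[0,0,0.03,0],[0,0,0.04,0],[0,0,0.04,0],[0,0,0.017,0],[0,0,0,0],[0,0,0,0]]]'

```text
t: 16.05
position: [669.0, 212.5, 251.9]
ee_rot: [-0.115, 3.137, 0.001]
wrist_force: [0.1, -0.0, 0.3]
opening: -0.0
finger_force: 0.0
```

Emit:
drive_tool --moves '[[[0.02,0,0,0],[0.016,0,0,0],[0.01,0,0.002,0],[0.01,0,0.0065,0],[0.01,0,0.0065,0],[0.01,0,0.007,0],[0.007,0,0.0068,0],[0.007,0,0.0068,0],[0.007,0,0.0068,0],[0.007,0,0.0068,0],[0,0,0,0]]]'

```text
t: 17.15
position: [562.6, 204.8, 198.1]
ee_rot: [0.117, -3.135, 0.002]
wrist_force: [-1.0, -0.3, 0.4]
opening: 0.001
finger_force: 0.0
```

Run:
```python
from h import *
p,P=cloud("scene"); cv2.imwrite('pics/s6.png',cv2.resize(p[60:270,220:460],(720,630))[:600])
for q in("lid_grip","lid_hinge"): print(q,[(np.round(r["centre"],1).tolist(),round(r["conf"],2)) for r in ctrl.landmark_of("scene",q)[:1]])
```

```text
lid_grip [([484.1, 206.7, 224.0], 0.82)]
lid_hinge [([702.7, 211.2, 80.5], 0.82)]
```

View pics/s6.png

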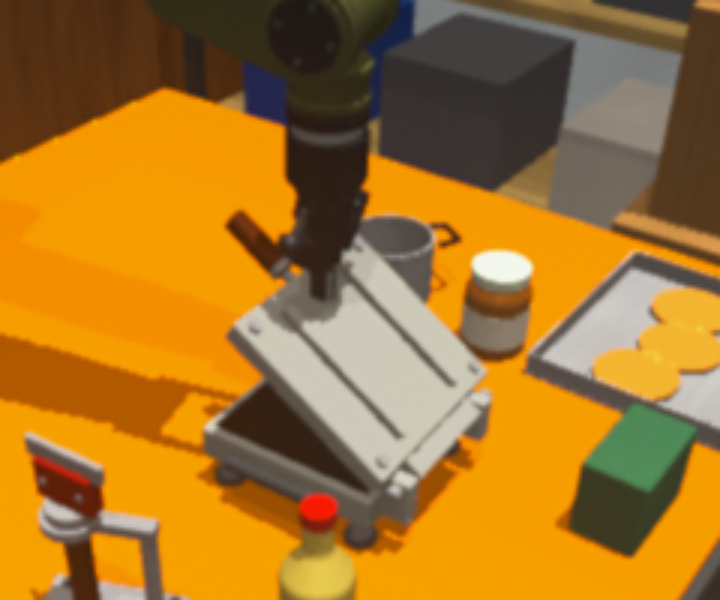

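The fingertips at (325,290) are pushing the lid near its free edge, and the angle is now about 0.56. I'll continue along the arc.

Emit:
drive_tool --moves '[[[0.005,0,0.007,0],[0.005,0,0.008,0],[0.005,0,0.008,0],[0.005,0,0.008,0],[0.004,0,0.009,0],[0.004,0,0.009,0],[0.003,0,0.009,0],[0.003,0,0.009,0],[0.002,0,0.008,0],[0.002,0,0.008,0],[0.002,0,0.008,0],[0,0,0,0]]]'

```text
t: 18.5
position: [523.7, 201.8, 107.8]
ee_rot: [0.117, -3.137, 0.002]
wrist_force: [0.2, -0.4, -0.5]
opening: -0.007
finger_force: 0.0
```

```bash
cat > lid.py <<'E'
from h import *
for c in("scene","top"):
    p,P=cloud(c)
    for q in("lid_grip","lid_hinge"): print(c,q,[(np.round(r["centre"],1).tolist(),round(r["conf"],2)) for r in ctrl.landmark_of(c,q)[:1]])
    Q=P[sel(P,[495,115,60],[680,305,180])];X=Q
    for _ in range(4):
        co=np.linalg.lstsq(np.c_[X[:,0]-500,np.ones(len(X))],X[:,2],rcond=None)[0]
        X=Q[abs(Q[:,2]-co[0]*(Q[:,0]-500)-co[1])<5]
    print(len(X),"angle",-np.arctan(co[0]),"z at x=500",co[1])
E
python3 lid.py
```

```text
scene lid_grip [([701.5, 211.0, 79.0], 0.27)]
scene lid_hinge [([701.3, 212.0, 84.2], 0.84)]
1805 angle 0.08733110605171479 z at x=500 113.88012698645421
top lid_grip [([437.4, 205.0, 99.8], 0.78)]
top lid_hinge [([701.2, 219.2, 79.4], 0.68)]
1618 angle 0.05131577437806569 z at x=500 107.70285219761107
```

Emit:
drive_tool --moves '[[[0,0,0.004,0],[0,0,0.004,0],[0,0,0.003,0],[0,0,0,0]]]'

```text
t: 19.2
position: [524.6, 202.3, 98.2]
ee_rot: [0.117, -3.139, 0.0]
wrist_force: [0.3, -0.8, -0.3]
opening: 0.002
finger_force: 0.0
```

Emit:
drive_tool --moves '[[[0,0,0.002,0],[0,0,0.002,0],[0,0,0,0]]]'

```text
t: 19.5
position: [524.8, 202.3, 97.9]
ee_rot: [0.117, -3.138, 0.001]
wrist_force: [-9.1, -3.3, 17.9]
opening: 0.003
finger_force: 9.1
```

```bash
python3 lid.py
```

```text
scene lid_grip [([439.7, 206.5, 84.2], 0.88)]
scene lid_hinge [([703.5, 212.2, 82.6], 0.77)]
1520 angle 0.05149622228524396 z at x=500 106.16013813111744
top lid_grip [([438.3, 205.0, 84.7], 0.6)]
top lid_hinge [([700.5, 217.1, 77.9], 0.71)]
1627 angle -0.0019244441007793109 z at x=500 97.11542102207497
```

Emit:
drive_tool --moves '[[[0,0,0.001,0],[0,0,0,0],[0,0,0,0]]]'

```text
t: 20.1
position: [524.8, 202.3, 97.9]
ee_rot: [0.117, -3.138, 0.001]
wrist_force: [-11.6, -3.3, 22.8]
opening: 0.002
finger_force: 11.4
```

Emit:
drive_tool --moves '[[[0,0,-0.01,0],[0,0,-0.03,0],[0,0,-0.04,0],[0,0,-0.05,0],[0,0,-0.05,0],[0,0,-0.05,0],[0,0,-0.03,0],[0,0,0,0],[0,0,0,0],[0,0,0,0]]]'

```text
t: 21.1
position: [524.1, 202.1, 351.2]
ee_rot: [0.116, -3.136, 0.001]
wrist_force: [-0.8, -0.1, 0.1]
opening: -0.002
finger_force: 0.0
```

```bash
python3 lid.py
python3 - <<'E'
from h import *
p,P=cloud("scene"); cv2.imwrite('pics/s7.png',p)
for q in("scraper_collar","ring_top","brush","turner"): print(q,[(np.round(r["centre"],1).tolist(),round(r["conf"],2)) for r in ctrl.landmark_of("scene",q)[:1]])
E
```

```text
scene lid_grip [([438.1, 204.7, 84.7], 0.86)]
scene lid_hinge [([700.9, 212.4, 83.9], 0.73)]
1921 angle 0.0015259154077597512 z at x=500 98.8019375470485
top lid_grip [([438.4, 202.7, 85.8], 0.76)]
top lid_hinge [([698.3, 217.7, 77.2], 0.57)]
1361 angle -0.0013399595825900334 z at x=500 97.04240555656123
scraper_collar [([531.3, -113.0, 135.2], 0.87)]
ring_top [([525.8, -109.2, 136.6], 0.69)]
brush [([504.9, -293.4, 11.9], 0.75)]
turner [([602.4, -296.3, 9.1], 0.67)]
```

View pics/s7.png

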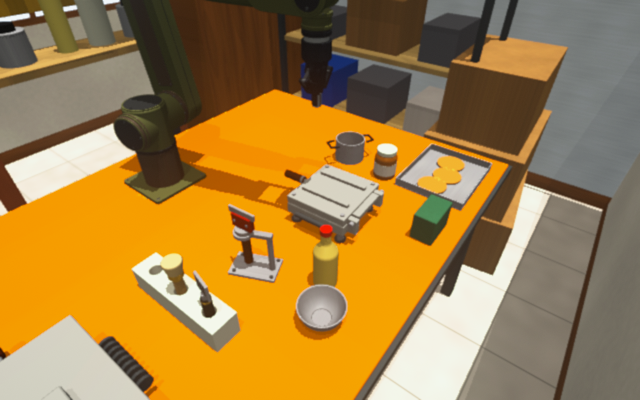

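The lid is level and shut (335,197; about 0.00 rad), the scraper hangs in the ring (243,235), the brush and turner are still in the block, and the arm is clear. Handing in.

```bash
python3 -c "
from workcell import ctrl
print(ctrl.sign_off())"
```

```text
the job is handed in; nothing more can be done
None
```

The scraper hangs released in the ring, the lid is shut (about 0.00 rad by the cameras), the brush, turner and bystanders look untouched, and the job is handed in; sign-off returned no verdict.

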